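# Free the stuck air valve

### The arm

A 6-joint arm with a two-finger parallel gripper is mounted at the origin on a cart in front of the work surface, level with it; the furniture and walls round the work are solid. World frame = base frame: x ahead of the robot, y to its left, z up, the work surface at z = 0. Lengths are in m, angles in degrees, forces in N, time in s.
With the tool pointing down it reaches from about 0.3 to 0.75 m from the base axis. Payload 8.5 kg.
Tool frame: the origin (TCP) lies on the mounting face of the last link; the fingertips stand tip_extent ahead of it and the grasp point (between the pads) lies 155 mm ahead of it (tip_extent is the distance from the TCP to the fingertips, in m); z points along the fingers, y is the line along which they close (so a half turn about z gives the same grasp; the last joint's range is limited). The gripper opens to 85 mm and grips with 20 to 120 N. Pads are 22 mm wide; open, the fingers measure 114 mm over their backs; the gripper's body (76 mm by 85 mm) begins 54 mm behind the grasp point. The pads swing forward as they close: fully open they stand 13 mm farther back than shut.
Start: joints at [63.065, 21.807, 74.336, -0, 83.858, -12.336], TCP at [0.139, 0.532, 0.405] pointing down, gripper open.
Joint ranges: [-178.18, 178.18], [-50.72, 133.34], [12.68, 142.11], [-81.47, 261.47], [9.98, 163.14], [-165.26, 165.26]. Speed limits (degrees/s): [136.94, 136.94, 180, 180, 180, 180].

### API

Orientations are given as a 3x3 rotation matrix whose columns are the frame's x, y, z axes.
In Python, from rig import observe, get_image, camera_params, close_job, tip_extent gives the robot as it stands.
- The arm moves only by the shell command python3 -m creep 'ROWS' [FORCE]. ROWS is JSON, a list of rows, each an object with "jaw": the gripper's target within -1 to 1 (shut at 1, half-way at 0, fully open at -1); "travel": the shift along the world's x, y, z in mm, a list of three; "roll": the turn about the world's z in rad. A call has 1 to 12 rows; each row is the pose to reach, as a shift and turn from the pose commanded when the call began; what a row does not reach only later rows make up. A row lasts 1/10 s, in which the tool goes at most 50 mm and 8.59 degrees, less where a joint would pass 70% of its speed; a pose out of reach is approached as far as the arm can. A call with a gripper value outside its range is refused whole. The fingers move at their own pace and stop on an object; FORCE is the grip in N (left out, the last holds). Time passes only in rows, so rows that repeat a pose let the fingers close. It gives the time, the measured TCP pose, the force, the opening and the grip force at its end, in the units of the state.
- observe(): the state, without advancing time (a new reading comes with each control period).
- get_image(name): name is "scene" or "top" or "wrist"; returns (picture, depth): 480x640x3 uint8, red, green, blue; 480x640 float32, m along the optical axis (not along the pixel's ray), 0 where there is no reading.
- camera_params(name): a dict with "mtx" (3x3 intrinsics, pixels), "extrinsics" (4x4, takes a point from camera to world coordinates). Camera axes: x right, y down, z forward; pixel columns grow to the right and rows downward; lengths in m; the calibration is good to about 2 mm. A picture is of the moment at which its call begins: read the wrist's pose just before it. camera_params takes no time and is no camera call; for the wrist camera it gives the pose at the moment of the call.
- close_job(): hands the job in; it is judged then, once.
The state is a dict: "time_s": time; "q": joint angles; "qvel": joint speeds; "joint_efforts": joint torques, N m; "position": TCP position; "tool_rot": TCP orientation; "ft_force": force on the tool from outside, world axes, zero at the start; "wrist_torque": the same for the moment, N m; "grip_width": finger opening in m; "gripper_force": force on a finger pad.
Only numpy, scipy, OpenCV 4.12 (cv2) and the standard library are available. Lean on these libraries where they do the work, as an engineer would, in place of code of your own. Each camera call takes 0.05 s, during which the arm holds its last target. There are 200 camera calls.

### The job

The blue knob on the airbrush air manifold is stuck shut with dried paint. Break it loose with a short firm twist, turn it anticlockwise (seen from above) until its white pointer line stands at the green dot, and let go. Leave the red and the yellow knob shut.

Things in the scene. Friction and masses are not known exactly. Their poses are not given: they have to be found in the camera images.
- blue_knob_grip (a point): Grip point of the blue bar knob, on its upright turning axis, 100 mm above the bench; z up. The bar is 52 mm long (this point's x), 14 thick (y) and 34 tall; top 12 mm above this point, white pointer line on it toward -x. 22 mm below this point: the bar's foot, a disc 32 mm across; 31 mm below: top of a white dial plate 72 mm across with a red dot (shut) and a green dot (open).
- blue_knob (a joint): Angle of the blue knob in rad: 0 shut (pointer at the red dot, as it starts), growing anticlockwise seen from above; 1.2 with the pointer at the green dot, end stop at 1.35. Stuck at first: it lets go at about 0.4 N m (grip firmly), then eases over the first 0.25 rad to 0.04 N m. It stays where it is left.
- red_knob (a joint): Angle of the red knob in rad: same knob and sense, not stuck, 0 shut as it starts. Leave it. The red, yellow and blue knob stand 100 mm apart in a row on a fixed aluminium rail 290 mm long; the order of the colours and the rail's place and direction vary.
- yellow_knob (a joint): Angle of the yellow knob in rad: same knob and sense, not stuck, 0 shut as it starts. Leave it.

How it is judged (in metres and radians):
At the end, for the whole second after the job is handed in: The blue knob rests with its pointer at the green dot (1.2 rad; from 1.0 rad up to its end stop at 1.35 rad), and the red and yellow knobs are within 0.15 rad of shut (value of joint blue_knob between 1 and 1.4 rad and not (velocity of joint blue_knob above 0.05 rad/s) and velocity of joint blue_knob above -0.05 rad/s and value of joint each of red_knob, yellow_knob below 0.15 rad); the robot touches nothing.
It fails at once if the red or the yellow knob is turned by more than 0.15 rad (value of joint any of red_knob, yellow_knob above 0.15 rad).
It also fails if it takes over 29 s, if anything falls off the work surface, if the arm or the gripper's body presses on something with over 40 N, if the wrist force passes 120 N, or if a joint passes its speed limit or range.

## Working session

There is one attempt and no reset: what is moved stays moved. The work goes in short steps, Python scripts to look and compute and a shell command to move; the robot and the scene stay as the last step left them, time stands still between calls to the robot, and variables do not carry over. Pictures are saved under pics/ and viewed, at most 10 in all, crops included, and the job is handed in when it is done.

```bash
mkdir -p pics; python3 - <<'E'
from rig import *
import cv2, numpy as np
s=observe(); print(s['time_s'],s['position'],np.round(s['tool_rot'],3).tolist(),s['grip_width'],tip_extent)
for n in ['top','scene']:
    p,d=get_image(n); cv2.imwrite(f'pics/{n}0.png',p[:,:,::-1]); np.savez(f'{n}0.npz',p=p,d=d,**camera_params(n))
E
```

```text
0.0 [0.13858059 0.53220462 0.40412979] [[-0.968, 0.252, -0.001], [0.252, 0.968, -0.001], [0.0, -0.001, -1.0]] 0.08531970134614103 0.1734
```

View pics/top0.png

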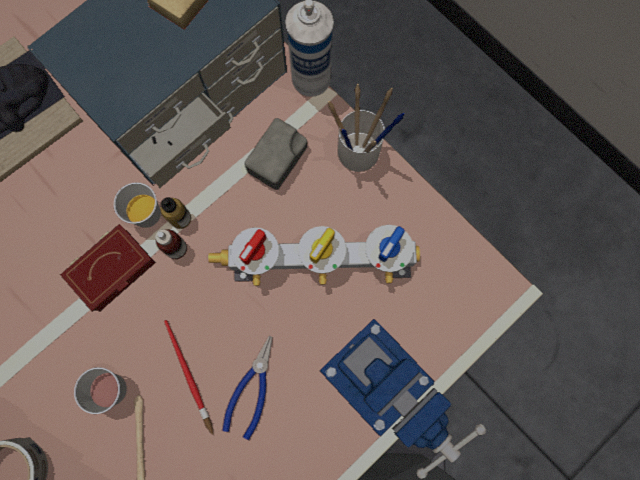

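The top view shows the row red (253,247), yellow (322,245), blue (391,244). Each bar's lower-left end is near a red dot, with the green dot to its right. Next I measure the blue bar.

```bash
cat > h.py <<'E'
import cv2, numpy as np
def cast(f,uv,z):
    K,E=f['mtx'],f['extrinsics']
    r=E[:3,:3]@np.linalg.inv(K)@np.array([uv[0],uv[1],1.]); o=E[:3,3]
    return o+r*(z-o[2])/r[2]
def bar(f,box,lo=(108,150,60),hi=(125,255,255)):
    x0,y0,x1,y1=box
    m=np.zeros(f['p'].shape[:2],np.uint8)
    m[y0:y1,x0:x1]=cv2.inRange(cv2.cvtColor(f['p'],cv2.COLOR_RGB2HSV),lo,hi)[y0:y1,x0:x1]
    return m
E
python3 - <<'E'
from h import *
f=dict(np.load('top0.npz'))
print(f['extrinsics'].round(3).tolist())
m=bar(f,(360,215,425,275),(100,130,40),(130,255,255))
ys,xs=np.nonzero(m); print(len(xs))
d=f['d'];pts=[]
K,E=f['mtx'],f['extrinsics']
for x,y in zip(xs,ys):
    if d[y,x]>0: pts.append((E@np.r_[np.linalg.inv(K)@[x,y,1]*d[y,x],1])[:3])
pts=np.array(pts); print(np.percentile(pts[:,2],[5,25,50,75,95]))
t=pts[pts[:,2]>.104]; print(len(t),t.mean(0)); c=(t.max(0)+t.min(0))/2
w,v=np.linalg.eigh(np.cov(t[:,:2].T)); print(c,w,v[:,1],np.degrees(np.arctan2(v[1,1],v[0,1])))
q=(t-t.mean(0))[:,:2]@v; print(q.min(0),q.max(0))
# plate center
hsv=cv2.cvtColor(f['p'],cv2.COLOR_RGB2HSV)
for n,uv in dict(blue=(391,248),yel=(322,250),red=(253,251)).items(): print(n,cast(f,uv,.069))
crop=f['p'][205:295,220:430,::-1]; cv2.imwrite('pics/c1.png',cv2.resize(crop,None,fx=3.8,fy=3.8,interpolation=cv2.INTER_CUBIC))
E
```

```text
[[0.032, -0.977, 0.209, 0.304], [-0.999, -0.031, 0.011, 0.168], [-0.005, -0.209, -0.978, 0.962], [0.0, 0.0, 0.0, 1.0]]
387
[0.0767811  0.079458   0.10988563 0.11195224 0.11353902]
243 [0.49774059 0.07193935 0.11126691]
[0.49546896 0.07329513 0.10979483] [1.74192479e-05 2.17248849e-04] [-0.84912723  0.52818836] 148.11686884422804
[-0.00725209 -0.02337475] [0.00687324 0.02812946]
blue [0.49608899 0.06947846 0.069     ]
yel [0.48984584 0.1719756  0.069     ]
red [0.48512114 0.2745229  0.069     ]
```

View pics/c1.png

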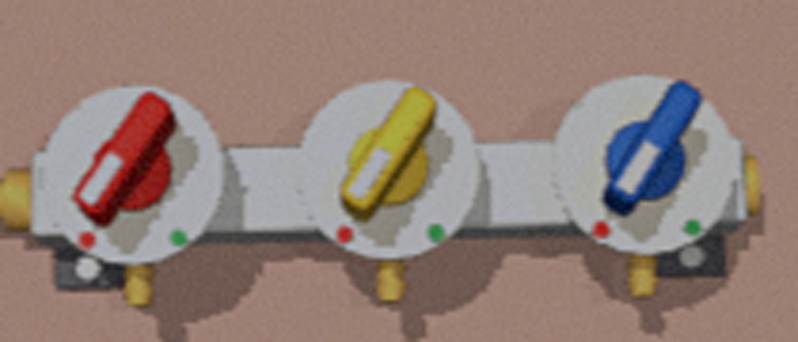

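View pics/scene0.png

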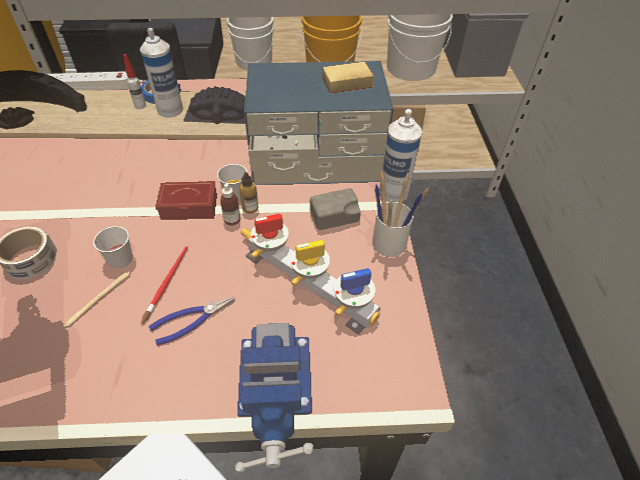

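The scene view confirms the layout, with the blue knob nearest the bench's right edge. The blue axis is at about (0.4955, 0.072) and the pointer points to about 148°, so the tool's y axis should be at 58°, a roll of −0.30 rad. The path is clear. I'll move above the knob and look with the wrist camera.

```bash
python3 -m creep '[{"jaw":0,"travel":[45,-58,0],"roll":-0.05},{"jaw":0,"travel":[75,-97,0],"roll":-0.1},{"jaw":0,"travel":[105,-135,0],"roll":-0.15},{"jaw":0,"travel":[135,-174,0],"roll":-0.2},{"jaw":0,"travel":[165,-213,0],"roll":-0.25},{"jaw":0,"travel":[195,-251,0],"roll":-0.3},{"jaw":0,"travel":[225,-290,0],"roll":-0.3},{"jaw":0,"travel":[255,-328,0],"roll":-0.3},{"jaw":0,"travel":[285,-367,0],"roll":-0.3},{"jaw":0,"travel":[315,-406,-10],"roll":-0.3},{"jaw":0,"travel":[345,-444,-20],"roll":-0.3},{"jaw":0,"travel":[357,-460,-30],"roll":-0.3}]' 100
python3 -m creep '[{"jaw":0,"travel":[0,0,0],"roll":0},{"jaw":0,"travel":[0,0,0],"roll":0},{"jaw":0,"travel":[0,0,0],"roll":0}]'
python3 - <<'E'
from rig import *
from h import *
s=observe(); print(s['time_s'],s['position'],np.round(s['tool_rot'],3).tolist(),s['grip_width'],s['q'],s['ft_force'])
C=camera_params('wrist');p,d=get_image('wrist'); cv2.imwrite('pics/w1.png',p[:,:,::-1]); f=dict(p=p,d=d,**C);np.savez('w1.npz',**f)
m=bar(f,(0,0,640,480),(100,130,40),(130,255,255))
E,K=C['extrinsics'],C['mtx'];ys,xs=np.nonzero(m&(d>0).astype(np.uint8)*255)
P=np.c_[xs,ys,np.ones(len(xs))]@np.linalg.inv(K).T*d[ys,xs][:,None]@E[:3,:3].T+E[:3,3]
t=P[(P[:,2]>.106)&(np.hypot(P[:,0]-.4955,P[:,1]-.072)<.05)]
r=cv2.minAreaRect((t[:,:2]*1e3).astype(np.float32)); print(len(t),r,t[:,2].mean())
E
```

```text
time_s: 1.3
position: [0.4971, 0.0696, 0.3743]
tool_rot: [[-0.849, 0.528, 0.001], [0.528, 0.849, -0.0], [-0.001, 0.0, -1.0]]
ft_force: [0.2, 0.1, -0.3]
grip_width: 0.0429
gripper_force: 0.0
time_s: 1.6
position: [0.4951, 0.0729, 0.375]
tool_rot: [[-0.85, 0.526, 0.0], [0.526, 0.85, 0.0], [0.0, 0.0, -1.0]]
ft_force: [0.9, 0.3, 0.3]
grip_width: 0.0428
gripper_force: 0.0
1.6 [0.49512909 0.07294349 0.37497231] [[-0.85, 0.526, 0.0], [0.526, 0.85, 0.0], [0.0, 0.0, -1.0]] 0.04275910153097065 [-5.19963069e+00  1.83146254e+01  8.49821601e+01  1.04799486e-02
  7.67036592e+01 -6.34638526e+01] [0.93975627 0.2853312  0.31436484]
1260 ((494.9126892089844, 72.64189147949219), (13.974681854248047, 50.91543960571289), 57.70779037475586) 0.11041357571406053
```

View pics/w1.png

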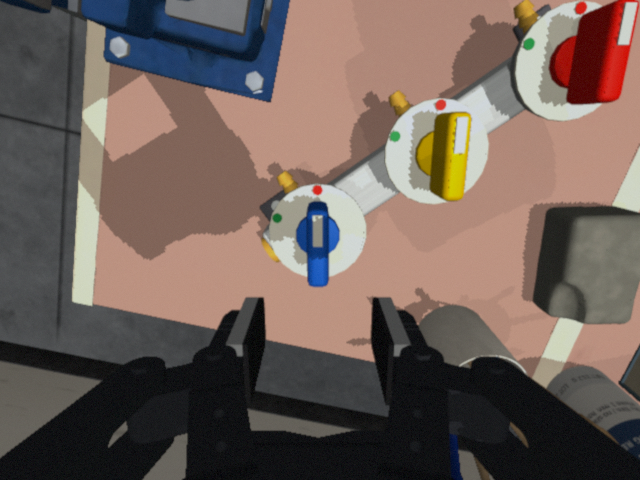

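The wrist view shows the blue bar upright at (318,245), midway between the fingers and aligned with them (bar centre measured at 494.9, 72.6 mm). I'll descend and grip.

```bash
python3 -m creep '[{"jaw":0,"travel":[0,0,-25],"roll":0},{"jaw":0,"travel":[0,0,-50],"roll":0},{"jaw":0,"travel":[0,0,-75],"roll":0},{"jaw":0,"travel":[0,0,-95],"roll":0},{"jaw":0,"travel":[0,0,-108],"roll":0},{"jaw":0,"travel":[0,0,-116],"roll":0},{"jaw":0,"travel":[0,0,-116],"roll":0}]' 110
python3 -m creep '[{"jaw":1,"travel":[0,0,0],"roll":0},{"jaw":1,"travel":[0,0,0],"roll":0},{"jaw":1,"travel":[0,0,0],"roll":0},{"jaw":1,"travel":[0,0,0],"roll":0},{"jaw":1,"travel":[0,0,0],"roll":0},{"jaw":1,"travel":[0,0,0],"roll":0}]' 110
```

```text
time_s: 2.35
position: [0.4953, 0.0729, 0.2585]
tool_rot: [[-0.851, 0.526, -0.001], [0.526, 0.851, 0.0], [0.001, -0.0, -1.0]]
ft_force: [-0.8, 0.2, 0.6]
grip_width: 0.043
gripper_force: 0.0
time_s: 2.95
position: [0.4956, 0.0723, 0.2599]
tool_rot: [[-0.85, 0.526, 0.002], [0.526, 0.85, -0.0], [-0.002, 0.0, -1.0]]
ft_force: [-1.2, -0.0, 5.7]
grip_width: 0.0122
gripper_force: 107.5
```

Firm grip. Now the twist, in small steps.

```bash
python3 -m creep '[{"jaw":1,"travel":[0,0,1],"roll":0.1},{"jaw":1,"travel":[0,0,1],"roll":0.2},{"jaw":1,"travel":[0,0,1],"roll":0.3},{"jaw":1,"travel":[0,0,1],"roll":0.4},{"jaw":1,"travel":[0,0,1],"roll":0.4}]' 110
python3 - <<'E'
from rig import *
from h import *
s=observe();print(s['wrist_torque'])
p,d=get_image('wrist');cv2.imwrite('pics/w2.png',p[:,:,::-1])
E
```

```text
time_s: 3.45
position: [0.4957, 0.0721, 0.2599]
tool_rot: [[-0.988, 0.153, 0.001], [0.153, 0.988, -0.0], [-0.001, -0.0, -1.0]]
ft_force: [1.4, -1.2, -2.9]
grip_width: 0.0119
gripper_force: 108.8
[-0.20060409 -0.15890091  0.05155399]
```

View pics/w2.png

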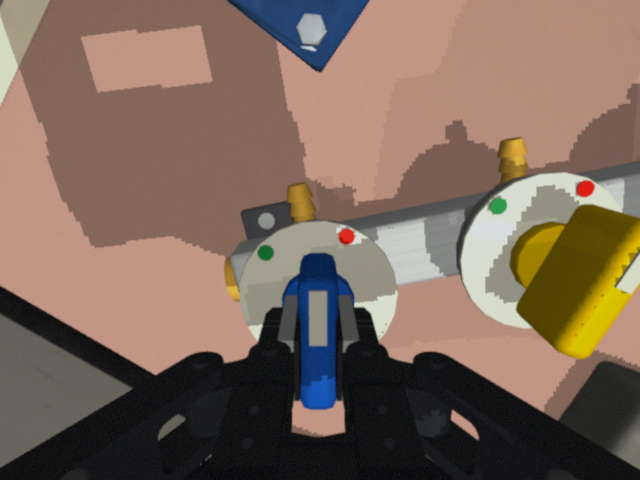

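The blue bar at (318,330) is still square in the pads and has moved from the red dot (347,236) toward the green (265,252). The seal is broken with no slip. I'll turn the remaining 0.8 rad.

```bash
python3 -m creep '[{"jaw":1,"travel":[0,0,0],"roll":0.1},{"jaw":1,"travel":[0,0,0],"roll":0.2},{"jaw":1,"travel":[0,0,0],"roll":0.3},{"jaw":1,"travel":[0,0,0],"roll":0.4},{"jaw":1,"travel":[0,0,0],"roll":0.5},{"jaw":1,"travel":[0,0,0],"roll":0.6},{"jaw":1,"travel":[0,0,0],"roll":0.7},{"jaw":1,"travel":[0,0,0],"roll":0.78},{"jaw":1,"travel":[0,0,0],"roll":0.8},{"jaw":1,"travel":[0,0,0],"roll":0.8},{"jaw":1,"travel":[0,0,0],"roll":0.8}]' 110
python3 -m creep '[{"jaw":0.3,"travel":[0,0,0],"roll":0},{"jaw":0.3,"travel":[0,0,0],"roll":0},{"jaw":0.3,"travel":[0,0,0],"roll":0},{"jaw":0.3,"travel":[0,0,0],"roll":0},{"jaw":0.3,"travel":[0,0,15],"roll":0},{"jaw":0.3,"travel":[0,0,40],"roll":0},{"jaw":0.3,"travel":[0,0,70],"roll":0},{"jaw":0.3,"travel":[0,0,100],"roll":0},{"jaw":0.3,"travel":[0,0,110],"roll":0},{"jaw":0.3,"travel":[0,0,110],"roll":0},{"jaw":0.3,"travel":[0,0,110],"roll":0}]' 
python3 - <<'E'
from rig import *
from h import *
s=observe();print(s['q'])
C=camera_params('wrist');p,d=get_image('wrist');cv2.imwrite('pics/w3.png',p[:,:,::-1])
f=dict(p=p);m=bar(f,(0,0,640,480),(100,130,40),(130,255,255))
E,K=C['extrinsics'],C['mtx'];ys,xs=np.nonzero(m&(d>0).astype(np.uint8)*255)
P=np.c_[xs,ys,np.ones(len(xs))]@np.linalg.inv(K).T*d[ys,xs][:,None]@E[:3,:3].T+E[:3,3]
t=P[(P[:,2]>.106)&(np.hypot(P[:,0]-.4955,P[:,1]-.072)<.05)]
print(cv2.minAreaRect((t[:,:2]*1e3).astype(np.float32)))
E
```

```text
time_s: 4.6
position: [0.4957, 0.072, 0.2599]
tool_rot: [[-0.8, -0.599, 0.001], [-0.599, 0.8, -0.001], [0.0, -0.001, -1.0]]
ft_force: [0.6, -5.7, -1.2]
grip_width: 0.012
gripper_force: 108.9
time_s: 5.7
position: [0.4954, 0.0723, 0.3685]
tool_rot: [[-0.799, -0.601, -0.002], [-0.601, 0.799, 0.0], [0.001, 0.001, -1.0]]
ft_force: [-0.9, 0.9, -0.1]
grip_width: 0.0298
gripper_force: 0.0
[-5.27454739e+00  1.87010742e+01  8.55562317e+01  3.70409050e-03
  7.58534411e+01 -1.32236929e+02]
((495.135986328125, 71.55638122558594), (50.82586669921875, 13.692795753479004), 37.21477508544922)
```

View pics/w3.png

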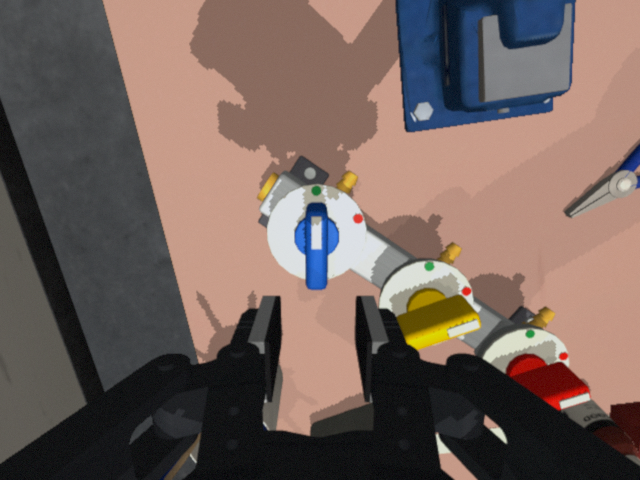

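The pointer end (317,207) stands at the green dot (316,190). The bar went from 147.7° to 217.2°, which is 1.21 rad. Red and yellow are still at their red dots, and the gripper is clear.

```bash
python3 -c "
from rig import *
print(close_job())"
```

```text
the job is handed in; nothing more can be done
None
```

The blue knob broke loose and now stands at the green dot (about 1.21 rad measured, target 1.2); it is released, red and yellow are still shut, and the job was handed in at about 6 s with no verdict returned.

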